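# Ready the rotary tool over the brace's trim mark

### The job

Get the brace ready for trimming: first clear the chip brush off the blue foam mat and lay it flat on its yellow outline in the free compartment of the tool tray, pointing the way the outline does, and let go of it. Then pick up the cordless rotary tool, carry it over everything to the white brace shell, and finish while still holding it level and steady, with its sanding sleeve hovering about a centimetre above the red mark on the shell's edge nearest the robot, square across the edge and with the tool's body outside the shell, ready to grind. Touch the shell with nothing, do not strike the tray with the rotary tool, drop nothing, and leave the spatula, tin, hammer and glove box where they are.

Things in the scene. Friction and masses are not known exactly. Their poses are not given: they have to be found in the camera images.
- brush_centre (a point): centre (half-way along, across and up) of the loose chip brush on the blue mat before the shell: 200 mm long, 14 mm thick, 60 g. x points along it to the bristles, z up. Wooden handle 22 mm wide from 15 mm behind this point to 30 mm ahead, 18 to 24 mm farther back; steel ferrule 35 mm wide from 30 to 55 mm ahead, then stiff tan bristles 33 mm wide. Balances about 12 mm ahead of this point
- brush_tip (a point): the free end of the bristles, 100 mm ahead (x) of brush_centre
- brush_place (a point): where brush_centre should come to lie: 7 mm above the tray's floor in the middle of its free compartment (either of the two), which bears a yellow painted outline of the brush; x points along the compartment to the outline's wide bristle end, y across it, z up
- tray: grey steel tool tray, fixed: 240 mm along its x, 164 mm along y, 30 mm high; outer walls, floor and the middle divider (along x) 4 mm thick, so two compartments of 232 by 76 mm. Origin at the centre of its underside, on the bench, z up. The spatula lies in one compartment, the other is free
- rotary_grip (a point): grip point of the loose cordless rotary tool, on its long axis at its balance point, 23 mm above its flat underside; it lies on the bench left of the tray, 0.36 to 0.56 kg. x points along it to the sleeve, z up. Grey grip 40 mm wide (y), 46 mm high from 45 mm behind this point to 38 mm ahead; dark battery end 50 mm wide to 95 mm behind; nose 38 to 20 mm thick to 76 mm ahead; ends 111 mm ahead
- sleeve (a point): centre of the brown sanding sleeve at the front of the rotary tool, a cylinder of 13 mm diameter and 13 mm length along the tool's axis; 103.5 mm ahead (x) of rotary_grip
- red_mark (a point): middle of the red pencil mark, 16 mm long, on the shell's trim edge nearest the robot: a point on the top face of the edge, 88 mm above the bench, mid-wall (4 mm thick). x points level and square across the edge from outside (the robot's side) into the shell; y runs along the straight level edge, z up
- shell: white plastic ankle-foot brace lying on its back in grey foam saddles, fixed. Origin under its calf part on top of the mat, z up. Calf part: a trough open upwards along y from -100 to +160 mm, x from -52 to +52 mm, walls 4 mm, both edges level 76 mm above the origin from y = -30 to +125 mm. Foot plate upright at y = -160 mm, 92 mm wide, to 246 mm high. Saddles: x -62 to +62 mm, 34 mm high
- mat: blue foam mat, fixed, 395 mm along x, 505 mm along y, 12 mm thick, under the shell and the brush; its origin is the centre of its underside, on the bench
- spatula: loose spatula with a wooden handle lying in the other compartment of the tray, 210 mm long, blade 65 mm wide, highest point 20 mm above the tray's floor; origin half-way along, underneath; leave it alone
- tin: loose blue tin standing on the bench between mat and tray, 58 mm in diameter, 95 mm high, origin at the centre of its foot; leave it alone
- hammer: loose hammer lying on the bench beyond the mat and tray, 260 mm long, 26 mm thick, origin half-way along, underneath; leave it alone
- glovebox: loose green glove box standing on the bench beyond the tray, 115 by 230 by 85 mm (with a glove sticking out to 105 mm), origin at the centre of its underside; leave it alone

How it is judged:
By the outcome, as a careful person would: the job done as asked, in the order asked, and still so for the second after the job is handed in, while the arm keeps its last pose, push and grip.
It also fails if it takes over 59 s, if anything falls off the work surface, if the arm or the gripper's body presses on something with over 40 N, if the wrist force passes 120 N, or if a joint passes its speed limit or range.

### The arm

A 6-joint arm with a two-finger parallel gripper is mounted at the origin on the work surface. World frame = base frame: x ahead of the robot, y to its left, z up, the work surface at z = 0. Lengths are in mm, angles in rad, forces in N, time in s.
With the tool pointing down it reaches from about 375 to 925 mm from the base axis. Payload 5.7 kg.
Tool frame: the origin (TCP) lies on the centre line of the jaws, within the pads' length; the fingertips stand 22 mm ahead of it and the grasp point (between the pads) lies 3 mm ahead of it (bot.nose_length is the distance from the TCP to the fingertips, in mm); x points along the fingers, y is the direction in which the jaws open and shut, and the axes are right-handed (so a half turn about x gives the same grasp; the last joint's range is limited). The gripper opens to 85 mm and grips with 20 to 120 N. Pads are 22 mm wide; open, the fingers measure 114 mm over their backs; the gripper's body (76 mm by 85 mm) begins 54 mm behind the grasp point. The pads swing forward as they close: fully open they stand 13 mm farther back than shut.
Start: joints at [-1.279, 0.359, 1.51, -0, 1.272, -0.115], TCP at [237.386, -551.012, 253.267] pointing down, gripper open.
Joint ranges: [-2.97, 2.97], [-1.01, 2.36], [0.21, 2.38], [-0.96, 4.11], [0.2, 2.71], [-2.98, 2.98]. Speed limits (rad/s): [2.39, 2.39, 3.14, 3.14, 3.14, 3.14].

### API

Orientations are given as a unit quaternion [w, x, y, z].
In Python, from cell import bot, cams, finish_job gives the robot as it stands.
- The arm moves only by the tool jog_arm, never from a script. Its arguments are lists of equal length, an entry for each row: "travel": the shift along the tool's x, y, z in cm, a list of three; "dr": the turn, a rotation vector about the tool's x, y, z in degrees, a list of three. A call has 1 to 10 rows; each row is the pose to reach, as a shift and turn from the pose commanded when the call began, along the tool's axes at that moment; what a row does not reach only later rows make up. A row lasts 1/12 s, in which the tool goes at most 41.7 mm and 7.16 degrees, less where a joint would pass 70% of its speed; a pose out of reach is approached as far as the arm can. A call with a gripper value outside its range is refused whole. "hand" is the finger opening in cm, from 0 to 8.54, set as the call begins (left out, the last holds). The fingers move at their own pace and stop on an object; "force" is the grip in N (left out, the last holds). Time passes only in rows, so rows that repeat a pose let the fingers close. It gives the time, the measured TCP pose, the force and the opening at its end, in the units of the state.
- bot.get_state(): the state, without advancing time (a new reading comes with each control period).
- cams.camera(name): name is "scene" or "top" or "wrist"; returns the picture (480x640x3 uint8, red, green, blue); there is no depth.
- cams.camera_params(name): a dict with "intrinsics" (3x3 intrinsics, pixels), "distortion" ([k1, k2, p1, p2, k3] as OpenCV has them; the pictures are not rectified), "extrinsics" (4x4, takes a point from camera to world coordinates); the wrist camera has in their place "hand_eye" (4x4, takes a point from camera to tool coordinates, whose origin is the TCP and whose axes are the tool frame's). Camera axes: x right, y up, looking along -z (the intrinsics and any distortion apply to the point x, -y, -z); pixel columns grow to the right and rows downward; lengths in mm; the calibration is good to about 2 mm. A picture is of the moment at which its call begins: read the wrist's pose just before it. camera_params takes no time and is no camera call.
- finish_job(): hands the job in, once; it reports no verdict.
The state is a dict: "t": time; "qpos": joint angles; "joint_vel": joint speeds; "joint_torque": joint torques, N m; "position": TCP position; "tool_rot": TCP orientation; "contact_force": force on the tool from outside, world axes, zero at the start; "wrist_torque": the same for the moment, N m; "width": finger opening in mm.
Only numpy, scipy, OpenCV 4.12 (cv2) and the standard library are available. Lean on these libraries where they do the work, as an engineer would, in place of code of your own. Each camera call takes 0.05 s, during which the arm holds its last target. There are 200 camera calls.

## Working session

There is one attempt and no reset: what is moved stays moved. The work goes in short steps, Python scripts to look and compute and a tool call to move; the robot and the scene stay as the last step left them, time stands still between calls to the robot, and variables do not carry over. Pictures are saved under pics/ and viewed, about 8 in all and at most 12, crops included, and the job is handed in when it is done.

Besides the shell and the picture viewer there is one more tool, called after "Emit:" by a JSON object that holds its "name" and its "arguments". jog_arm: Moves the arm, as the interface text tells. Its arguments: {"type":"object","properties":{"travel":{"type":"array"},"dr":{"type":"array"},"hand":{"type":"number"},"force":{"type":"number"}},"required":["travel","dr"]}

```bash
mkdir -p pics; ls
cat > h.py <<'E'
import numpy as np, cv2
from scipy.spatial.transform import Rotation as R
from cell import bot, cams, finish_job
def shot(name,f):
    s=bot.get_state(); im=cams.camera(name); cv2.imwrite('pics/'+f,im[:,:,::-1]); np.save('pics/'+f[:-4]+'.npy',T(s)); return im
def T(s):
    M=np.eye(4); q=s['tool_rot']; M[:3,:3]=R.from_quat([q[1],q[2],q[3],q[0]]).as_matrix(); M[:3,3]=s['position']; return M
def ext(name,Tm=None):
    p=cams.camera_params(name)
    return p, (np.array(p['extrinsics']) if name!='wrist' else Tm@np.array(p['hand_eye']))
def px2w(name,px,z,Tm=None):
    p,E=ext(name,Tm)
    u=cv2.undistortPoints(np.array(px,float).reshape(-1,1,2),np.array(p['intrinsics']),np.array(p['distortion']))[:,0]
    d=np.c_[u[:,0],-u[:,1],-np.ones(len(u))]@E[:3,:3].T; o=E[:3,3]
    return o+d*((np.broadcast_to(z,len(u))-o[2])/d[:,2])[:,None]
def w2px(name,P,Tm=None):
    p,E=ext(name,Tm); c=(np.array(P,float).reshape(-1,3)-E[:3,3])@E[:3,:3]
    c=c*[1,-1,-1]
    return cv2.projectPoints(c,np.zeros(3),np.zeros(3),np.array(p['intrinsics']),np.array(p['distortion']))[0][:,0]
E
python3 - <<'E'
from h import *
s=bot.get_state();print(s)
shot('top','top0.png');shot('scene','scene0.png')
for n in('top','scene','wrist'):
    p=cams.camera_params(n);print(n,{k:np.round(v,3).tolist() for k,v in p.items()})
E
```

```text
pics
{'t': 0.0, 'qpos': array([-1.27910549e+00,  3.59553645e-01,  1.51143110e+00, -8.73394306e-06,
        1.27248131e+00, -1.15132715e-01]), 'joint_vel': array([-0.00227887,  0.00020343, -0.00043939,  0.00080081,  0.00071888,
       -0.00170618]), 'joint_torque': array([-1.95052166e-04, -5.27620697e+01, -2.78622329e+01, -3.54460699e-04,
        1.32691945e-02, -1.57128966e-05]), 'position': array([ 237.2056586 , -550.43173309,  252.42508284]), 'tool_rot': array([-0.14218533, -0.69246658, -0.14350435,  0.69258925]), 'contact_force': array([-0.51520623,  1.01298824,  0.29158943]), 'wrist_torque': array([-0.02945055, -0.04536972, -0.01213127]), 'width': 85.23365479369623}
top {'intrinsics': [[468.018, 0.0, 314.995], [0.0, 468.018, 244.112], [0.0, 0.0, 1.0]], 'distortion': [0.03, 0.0, 0.0, 0.0, 0.0], 'extrinsics': [[-0.014, 0.989, -0.148, 455.296], [-1.0, -0.014, 0.007, 88.01], [0.005, 0.148, 0.989, 858.6], [0.0, 0.0, 0.0, 1.0]]}
scene {'intrinsics': [[469.609, 0.0, 320.03], [0.0, 469.609, 234.394], [0.0, 0.0, 1.0]], 'distortion': [-0.049, 0.0, 0.0, 0.0, 0.0], 'extrinsics': [[-0.201, -0.706, 0.679, 1225.583], [0.98, -0.148, 0.136, 199.449], [0.005, 0.692, 0.722, 733.955], [0.0, 0.0, 0.0, 1.0]]}
wrist {'intrinsics': [[386.755, 0.0, 321.073], [0.0, 386.755, 236.719], [0.0, 0.0, 1.0]], 'distortion': [0.019, 0.0, 0.0, 0.0, 0.0], 'hand_eye': [[0.0, 0.318, -0.948, -120.282], [1.0, 0.001, 0.0, -0.598], [0.001, -0.948, -0.318, -82.335], [0.0, 0.0, 0.0, 1.0]]}
```

View pics/top0.png

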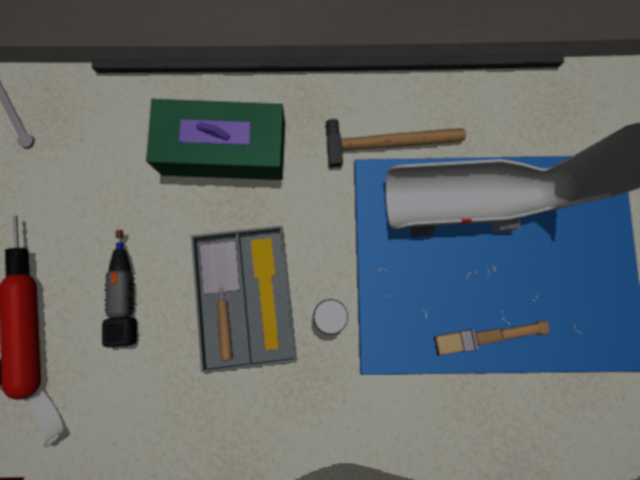

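View pics/scene0.png

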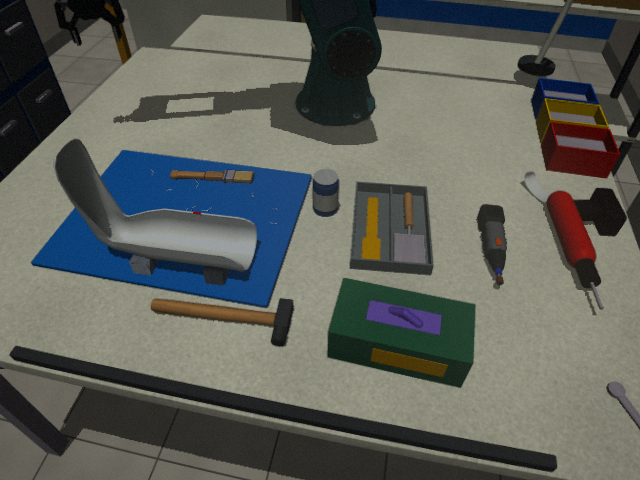

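Top view: the brush runs from its handle end (549,328) to its bristle end (437,345). The free compartment's outline runs from its wide end (262,239) to its narrow end (270,349). The rotary tool runs from its tip (120,232) to its back (119,346), and the red mark is at (467,220). The scene view agrees.

Run:
```python
from h import *
im=cv2.imread('pics/top0.png')
def g(n,px,z): print(n,np.round(px2w('top',px,z),1).tolist())
g('brush tip/handle',[(437,344),(549,328)],19)
g('outline wide,narrow',[(262,239),(270,349)],4)
g('tray corners',[(193,235),(281,228),(295,360),(204,370)],30)
g('rotary tip/back',[(120,232),(119,346)],23)
g('redmark',[(467,220)],88)
hsv=cv2.cvtColor(im,cv2.COLOR_BGR2HSV)
m=((hsv[...,0]<8)|(hsv[...,0]>172))&(hsv[...,1]>150)&(hsv[...,2]>90)
m[:, :400]=0
ys,xs=np.where(m); print('red px',xs.min(),xs.max(),ys.min(),ys.max(),len(xs)); g('red ends',[(xs.min(),ys[xs==xs.min()].mean()),(xs.max(),ys[xs==xs.max()].mean()),(xs.mean(),ys.mean())],88)
m=(hsv[...,0]>15)&(hsv[...,0]<35)&(hsv[...,1]>180)&(hsv[...,2]>120)
m[:, :230]=0;m[:,300:]=0;m[:230]=0;m[360:]=0
ys,xs=np.where(m);c,_,_=cv2.PCACompute2(np.c_[xs,ys].astype(float),None);print('outline',len(xs),ys.min(),ys.max())
r=cv2.minAreaRect(np.c_[xs,ys].astype(np.float32));print(r);g('rect',cv2.boxPoints(r),4)
big=cv2.resize(im[215:380,90:310],None,fx=3.6,fy=3.6,interpolation=cv2.INTER_CUBIC);cv2.imwrite('pics/c1.png',big)
s=bot.get_state();M=T(s);print(np.round(M,3))
```

```text
brush tip/handle [[400.8, -129.8, 19.0], [426.3, -327.3, 19.0]]
outline wide,narrow [[594.1, 179.3, 4.0], [395.2, 164.5, 4.0]]
tray corners [[598.8, 299.8, 30.0], [609.4, 142.5, 30.0], [377.9, 119.1, 30.0], [363.9, 275.0, 30.0]]
rotary tip/back [[607.2, 432.2, 23.0], [406.4, 424.0, 23.0]]
redmark [[608.0, -173.1, 88.0]]
red px 463 470 219 221 21
red ends [[607.2, -166.3, 88.0], [607.9, -178.1, 88.0], [607.9, -171.9, 88.0]]
outline 1543 239 348
((266.18316650390625, 293.8316650390625), (108.95657348632812, 18.90570831298828), 84.2894058227539)
rect [[591.4, 198.9, 4.0], [594.5, 164.3, 4.0], [398.2, 144.9, 4.0], [395.5, 178.4, 4.0]]
[[-0.00000e+00  3.96000e-01 -9.18000e-01  2.37233e+02]
 [ 2.00000e-03 -9.18000e-01 -3.96000e-01 -5.50467e+02]
 [-1.00000e+00 -2.00000e-03 -0.00000e+00  2.52534e+02]
 [ 0.00000e+00  0.00000e+00  0.00000e+00  1.00000e+00]]
```

```bash
cat >> h.py <<'E'
def to(P,yaw):
    "travel (cm) and dr (deg) from measured pose to TCP P, pointing down, tool y at yaw deg"
    M=T(bot.get_state()); y=np.deg2rad(yaw); Y=np.array([np.cos(y),np.sin(y),0]); X=np.array([0,0,-1.])
    G=np.c_[X,Y,np.cross(X,Y)]
    print('travel',np.round(M[:3,:3].T@(np.array(P)-M[:3,3])/10,2).tolist(),'dr',np.round(R.from_matrix(M[:3,:3].T@G).as_rotvec(degrees=True),1).tolist())
E
python3 -c "
from h import *
print(bot.nose_length);to((412,-218.6,150),7.4)"
```

```text
22.0
travel [10.3, -23.55, -29.18] dr [-74.1, -0.1, 0.1]
```

Emit:
{"name": "jog_arm", "arguments": {"travel": [[10.3, -23.6, -29.2], [10.3, -23.6, -29.2], [10.3, -23.6, -29.2], [10.3, -23.6, -29.2], [10.3, -23.6, -29.2], [10.3, -23.6, -29.2], [10.3, -23.6, -29.2], [10.3, -23.6, -29.2], [10.3, -23.6, -29.2], [10.3, -23.6, -29.2]], "dr": [[-74, 0, 0], [-74, 0, 0], [-74, 0, 0], [-74, 0, 0], [-74, 0, 0], [-74, 0, 0], [-74, 0, 0], [-74, 0, 0], [-74, 0, 0], [-74, 0, 0]], "hand": 6}}

```text
t: 0.93
position: [412.1, -213.7, 148.7]
tool_rot: [0.521, 0.476, 0.524, -0.476]
contact_force: [-0.6, 0.7, 0.4]
width: 60.0
```

Run:
```python
from h import *
to((412,-218.6,150),7.4)
im=shot('wrist','w1.png')
M=np.load('pics/w1.npy');print(np.round(w2px('wrist',[(400.8,-129.8,19),(426.3,-327.3,19),(412,-218.6,19)],M),0))
```

```text
travel [-0.13, -0.05, 0.49] dr [-2.0, -0.2, 0.1]
[[316. 104.]
 [326. 376.]
 [320. 242.]]
```

View pics/w1.png

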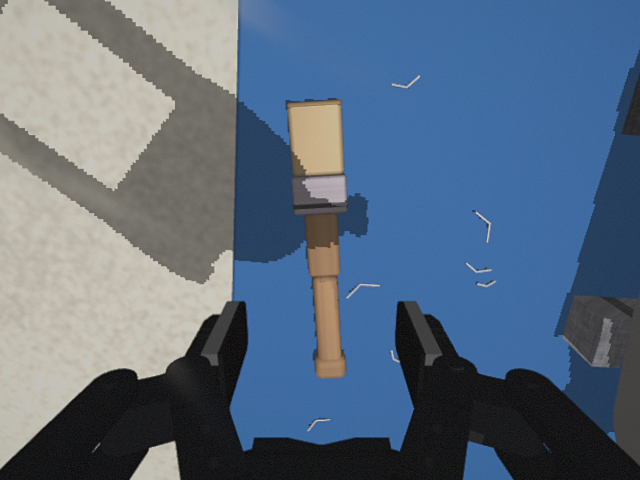

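The wrist view shows the bristle end centred at (314,101), the ferrule rear edge at about (320,210), and the handle end at (330,377).

Run:
```python
from h import *
M=np.load('pics/w1.npy')
P=px2w('wrist',[(314,101),(321,210),(323,273),(330,376)],22,M);print(P.round(1))
d=P[0]-P[3];print(np.linalg.norm(d),np.degrees(np.arctan2(d[1],d[0])))
```

```text
[[ 399.6 -128.2   22. ]
 [ 410.1 -195.    22. ]
 [ 415.7 -239.8   22. ]
 [ 429.1 -324.3   22. ]]
198.35132907350095 98.55253419573769
```

```bash
python3 -c "
from h import *
to((412.6,-214.4,36),8.2);print(bot.get_state()['position'])"
```

```text
travel [11.25, 0.05, 0.15] dr [-2.3, -0.3, 0.1]
[ 412.25399491 -213.38551099  148.54669195]
```

Emit:
{"name": "jog_arm", "arguments": {"travel": [[3, 0.05, 0.1], [6, 0.05, 0.1], [8, 0.05, 0.1], [9.5, 0.05, 0.1], [10.3, 0.05, 0.1], [10.8, 0.05, 0.1], [11.2, 0.05, 0.1], [11.2, 0.05, 0.1], [11.2, 0.05, 0.1]], "dr": [[-2.3, 0, 0], [-2.3, 0, 0], [-2.3, 0, 0], [-2.3, 0, 0], [-2.3, 0, 0], [-2.3, 0, 0], [-2.3, 0, 0], [-2.3, 0, 0], [-2.3, 0, 0]]}}

```text
t: 1.73
position: [413.1, -220.1, 38.8]
tool_rot: [0.531, 0.468, 0.53, -0.468]
contact_force: [0.5, 0.0, 0.0]
width: 59.8
```

Emit:
{"name": "jog_arm", "arguments": {"travel": [[0, 0, 0], [0, 0, 0], [0, 0, 0], [0, 0, 0], [0, 0, 0], [0, 0, 0], [0, 0, 0], [0, 0, 0]], "dr": [[0, 0, 0], [0, 0, 0], [0, 0, 0], [0, 0, 0], [0, 0, 0], [0, 0, 0], [0, 0, 0], [0, 0, 0]], "hand": 1.5, "force": 30}}

```text
t: 2.4
position: [413.1, -219.9, 39.0]
tool_rot: [0.531, 0.467, 0.53, -0.467]
contact_force: [-0.4, 0.6, 5.8]
width: 20.9
```

Emit:
{"name": "jog_arm", "arguments": {"travel": [[-1, 0, 0], [-3, 0, 0], [-6, 0, 0], [-10, 0, 0], [-14, 0, 0], [-14, 0, 0], [-14, 0, 0]], "dr": [[0, 0, 0], [0, 0, 0], [0, 0, 0], [0, 0, 0], [0, 0, 0], [0, 0, 0], [0, 0, 0]]}}

```text
t: 2.98
position: [414.3, -220.8, 180.9]
tool_rot: [0.533, 0.468, 0.528, -0.467]
contact_force: [-1.2, -0.2, -1.1]
width: 20.9
```

```bash
python3 -c "
from h import *
to((500,171.5,175),-84.2);print(bot.get_state())"
```

```text
travel [0.49, 13.44, -37.84] dr [91.4, -0.0, -0.4]
{'t': 2.9833, 'qpos': array([-6.36928870e-01,  2.56573395e-01,  1.87626966e+00,  5.14882795e-05,
        1.00247961e+00, -7.63216397e-01]), 'joint_vel': array([-2.65440125e-03,  5.20939643e-02,  5.90313846e-02, -4.26515482e-05,
       -1.91323566e-02,  1.73016078e-03]), 'joint_torque': array([ 6.08092546e-02, -4.29291523e+01, -2.39774001e+01,  7.33958645e-03,
        1.44728995e-01,  8.09656922e-05]), 'position': array([ 414.31336339, -220.77786429,  180.88906626]), 'tool_rot': array([ 0.5327528 ,  0.46766189,  0.52833801, -0.46725343]), 'contact_force': array([-1.15504631, -0.17047153, -1.07482389]), 'wrist_torque': array([ 0.00298999, -0.0312588 , -0.03753703]), 'width': 20.913858275886213}
```

Emit:
{"name": "jog_arm", "arguments": {"travel": [[0.5, 13.4, -37.8], [0.5, 13.4, -37.8], [0.5, 13.4, -37.8], [0.5, 13.4, -37.8], [0.5, 13.4, -37.8], [0.5, 13.4, -37.8], [0.5, 13.4, -37.8], [0.5, 13.4, -37.8], [0.5, 13.4, -37.8], [0.5, 13.4, -37.8]], "dr": [[91.4, 0, 0], [91.4, 0, 0], [91.4, 0, 0], [91.4, 0, 0], [91.4, 0, 0], [91.4, 0, 0], [91.4, 0, 0], [91.4, 0, 0], [91.4, 0, 0], [91.4, 0, 0]]}}

```text
t: 3.82
position: [488.1, 131.1, 172.1]
tool_rot: [-0.215, -0.672, -0.215, 0.675]
contact_force: [1.2, -0.6, 0.4]
width: 21.0
```

Emit:
{"name": "jog_arm", "arguments": {"travel": [[0, 0, 0], [0, 0, 0], [0, 0, 0]], "dr": [[0, 0, 0], [0, 0, 0], [0, 0, 0]]}}

```text
t: 4.07
position: [488.1, 129.3, 172.5]
tool_rot: [-0.218, -0.671, -0.218, 0.674]
contact_force: [-0.1, -0.2, -1.1]
width: 21.0
```

```bash
python3 -c "
from h import *
to((500,171.5,150),-84.2);print(bot.get_state()['position'])"
```

```text
travel [2.24, -2.72, -3.45] dr [30.1, 0.2, 0.0]
[488.12518995 129.25986129 172.46241162]
```

Emit:
{"name": "jog_arm", "arguments": {"travel": [[2.2, -2.7, -3.5], [2.2, -2.7, -3.5], [2.2, -2.7, -3.5], [2.2, -2.7, -3.5], [2.2, -2.7, -3.5], [2.2, -2.7, -3.5], [2.2, -2.7, -3.5], [2.2, -2.7, -3.5]], "dr": [[30, 0, 0], [30, 0, 0], [30, 0, 0], [30, 0, 0], [30, 0, 0], [30, 0, 0], [30, 0, 0], [30, 0, 0]]}}

```text
t: 4.73
position: [501.9, 170.8, 151.6]
tool_rot: [-0.036, -0.706, -0.035, 0.707]
contact_force: [0.1, 0.1, -0.1]
width: 21.5
```

Run:
```python
from h import *
im=shot('wrist','w2.png')
to((500,171.5,150),-84.2)
M=np.load('pics/w2.npy')
ty=np.array([-.1045,.9945]);tx=np.array([.9945,.1045]);C=np.array([494.5,171])
print(w2px('wrist',[(*(C+a*tx+b*ty),4) for a,b in[(100,16.5),(100,-16.5),(-100,9),(-100,-9)]],M).round())
```

```text
travel [0.17, -0.06, 0.2] dr [-0.1, 0.0, -0.0]
[[295.  89.]
 [346.  89.]
 [310. 353.]
 [333. 353.]]
```

View pics/w2.png

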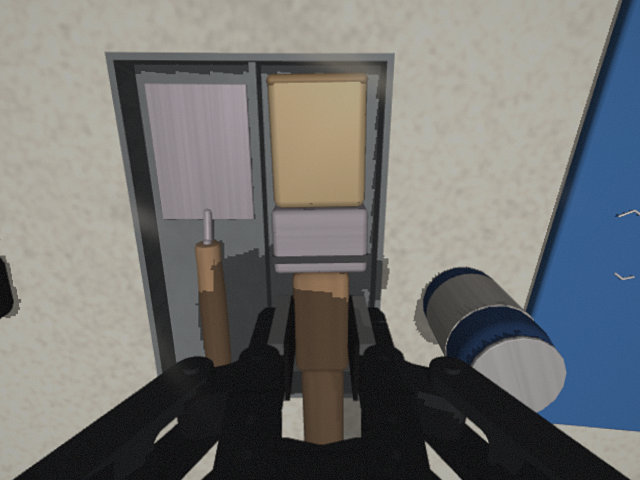

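The held brush's bristle end spans (268–367, 76). The tray's outer far corners are at (107,53) and (393,54), and the divider top is near (252,62).

Run:
```python
from h import *
M=np.load('pics/w2.npy')
P=px2w('wrist',[(107,53),(393,54)],30,M);print(P.round(1))
d=P[0]-P[1];print(np.linalg.norm(d),np.degrees(np.arctan2(d[1],d[0])))
ty=d[:2]/np.linalg.norm(d[:2]);tx=np.array([ty[1],-ty[0]])
c=P.mean(0)[:2]-120*tx-40*ty;print('place wrist',c)
print('brush tip held',px2w('wrist',[(268,76),(367,76),(317,76)],M[2,3]-20+7,M).round(1), M[:3,3])
C=np.array([501.9,170.8])
for z in(-18,-14,-10): print(z,px2w('wrist',[(268,76),(367,76)],M[2,3]-20+7+z+14,M).round(1).tolist())
```

```text
[[599.4 302.7  30. ]
 [615.4 142.   30. ]]
161.54397489035077 95.68891525251159
place wrist [491.97014544 170.65427128]
brush tip held [[591.  197.4 138.6]
 [594.1 166.1 138.6]
 [592.5 181.9 138.6]] [501.93274623 170.82360767 151.62602645]
-18 [[591.2, 198.0, 134.6], [594.4, 165.7, 134.6]]
-14 [[591.0, 197.4, 138.6], [594.1, 166.1, 138.6]]
-10 [[590.8, 196.9, 142.6], [593.8, 166.5, 142.6]]
```

Emit:
{"name": "jog_arm", "arguments": {"travel": [[2.5, 0, 0], [5, 0, 0], [7.5, 0, 0], [9.5, 0, 0], [10.5, 0, 0], [11, 0, 0], [11, 0, 0], [11, 0, 0]], "dr": [[0, 0, 0], [0, 0, 0], [0, 0, 0], [0, 0, 0], [0, 0, 0], [0, 0, 0], [0, 0, 0], [0, 0, 0]]}}

```text
t: 5.45
position: [502.8, 172.0, 42.5]
tool_rot: [0.035, 0.707, 0.035, -0.706]
contact_force: [-0.4, 0.5, -0.7]
width: 21.0
```

Run:
```python
from h import *
to((500.5,171,31),-84.2)
```

```text
travel [1.15, 0.07, 0.24] dr [-0.1, -0.0, 0.0]
```

Emit:
{"name": "jog_arm", "arguments": {"travel": [[0.3, 0.1, 0.2], [0.6, 0.1, 0.2], [0.8, 0.1, 0.2], [0.9, 0.1, 0.2], [0.9, 0.1, 0.2]], "dr": [[0, 0, 0], [0, 0, 0], [0, 0, 0], [0, 0, 0], [0, 0, 0]]}}

```text
t: 5.87
position: [500.4, 170.7, 32.9]
tool_rot: [0.035, 0.706, 0.035, -0.706]
contact_force: [-0.7, -0.5, -1.2]
width: 20.8
```

Emit:
{"name": "jog_arm", "arguments": {"travel": [[0.07, 0, 0], [0.14, 0, 0], [0.14, 0, 0], [0.14, 0, 0]], "dr": [[0, 0, 0], [0, 0, 0], [0, 0, 0], [0, 0, 0]]}}

```text
t: 6.2
position: [500.4, 170.7, 31.5]
tool_rot: [-0.035, -0.706, -0.035, 0.706]
contact_force: [0.0, 0.1, -0.0]
width: 21.1
```

Emit:
{"name": "jog_arm", "arguments": {"travel": [[0.07, 0, 0], [0.15, 0, 0], [0.15, 0, 0], [0.15, 0, 0]], "dr": [[0, 0, 0], [0, 0, 0], [0, 0, 0], [0, 0, 0]]}}

```text
t: 6.53
position: [500.5, 170.8, 31.0]
tool_rot: [0.035, 0.706, 0.035, -0.706]
contact_force: [-2.7, -0.3, 12.1]
width: 21.4
```

Contact reads 12 N, so the brush is on the floor. I'll release it with a small opening and lift.

Emit:
{"name": "jog_arm", "arguments": {"travel": [[-0.1, 0, 0], [-0.1, 0, 0], [-0.1, 0, 0], [-0.1, 0, 0], [-0.1, 0, 0]], "dr": [[0, 0, 0], [0, 0, 0], [0, 0, 0], [0, 0, 0], [0, 0, 0]], "hand": 3.7}}

```text
t: 6.95
position: [500.3, 170.7, 30.8]
tool_rot: [-0.035, -0.706, -0.035, 0.706]
contact_force: [0.1, -0.1, 0.2]
width: 36.8
```

Emit:
{"name": "jog_arm", "arguments": {"travel": [[-0.5, 0, 0], [-2, 0, 0], [-4, 0, 0], [-8, 0, 0], [-12, 0, 0], [-12, 0, 0], [-12, 0, 0]], "dr": [[0, 0, 0], [0, 0, 0], [0, 0, 0], [0, 0, 0], [0, 0, 0], [0, 0, 0], [0, 0, 0]]}}

```text
t: 7.53
position: [502.4, 171.2, 153.9]
tool_rot: [0.035, 0.708, 0.036, -0.704]
contact_force: [-0.5, -0.1, 0.1]
width: 36.6
```

Run:
```python
from h import *
im=shot('wrist','w3.png')
to((499,428,165),-87.7)
```

```text
travel [-1.28, -25.61, -2.39] dr [3.4, -0.1, 0.0]
```

View pics/w3.png

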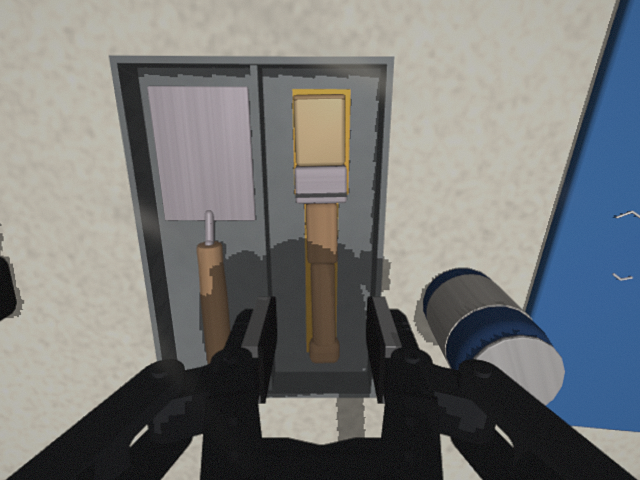

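The brush lies flat inside the outline. Its bristle end is centred at (321,95), against (321,90) for the outline, and its handle end is at (323,358). The handle shows a thin yellow strip on its left.

Run:
```python
from h import *
M=np.load('pics/w3.npy')
im=cv2.imread('pics/w3.png');hsv=cv2.cvtColor(im,cv2.COLOR_BGR2HSV)
m=(hsv[...,0]>15)&(hsv[...,0]<30)&(hsv[...,1]>190)&(hsv[...,2]>90);m[:,:280]=0;m[:,360:]=0
for r in (92,110,150,180,220,250,290,320,340): print(r,np.where(m[r])[0][[0,-1]] if m[r].any() else None)
B=px2w('wrist',[(321.5,94.5),(323.5,358)],15,M);O=px2w('wrist',[(321.5,89)],4,M)
d=B[0]-B[1];print(B.round(1),np.linalg.norm(d),np.degrees(np.arctan2(d[1],d[0])),B.mean(0),O)
```

```text
92 None
110 None
150 None
180 None
220 None
250 None
290 None
320 None
340 None
[[592.  180.7  15. ]
 [398.4 159.8  15. ]] 194.64047198941984 6.173727723341485 [495.1970819  170.26998159  15.        ] [[595.65879136 181.10700177   4.        ]]
```

Placement is within about 2 mm and 1°. Next, the rotary tool.

Emit:
{"name": "jog_arm", "arguments": {"travel": [[-1.3, -25.6, -2.4], [-1.3, -25.6, -2.4], [-1.3, -25.6, -2.4], [-1.3, -25.6, -2.4], [-1.3, -25.6, -2.4], [-1.3, -25.6, -2.4], [-1.3, -25.6, -2.4], [-1.3, -25.6, -2.4], [-1.3, -25.6, -2.4], [-1.3, -25.6, -2.4]], "dr": [[3.4, 0, 0], [3.4, 0, 0], [3.4, 0, 0], [3.4, 0, 0], [3.4, 0, 0], [3.4, 0, 0], [3.4, 0, 0], [3.4, 0, 0], [3.4, 0, 0], [3.4, 0, 0]], "hand": 8}}

```text
t: 8.42
position: [497.8, 425.8, 162.5]
tool_rot: [-0.015, -0.706, -0.013, 0.708]
contact_force: [-0.4, -0.6, -0.3]
width: 80.4
```

Run:
```python
from h import *
im=shot('wrist','w4.png')
to((499,428,165),-87.7)
```

```text
travel [-0.2, -0.23, -0.09] dr [-0.0, 0.1, -0.1]
```

View pics/w4.png

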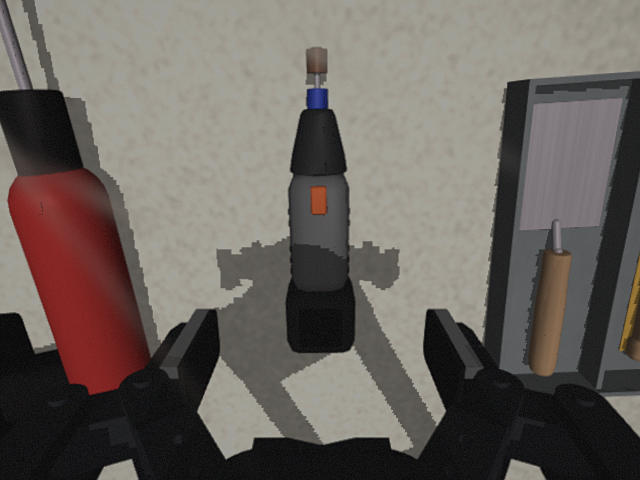

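The rotary tool's sleeve spans (317, 48–73) and its battery end is at (321,350). The grip runs from row 175 to row 287, centred at x≈320.

Run:
```python
from h import *
M=np.load('pics/w4.npy')
P=px2w('wrist',[(317,48),(317,61),(317,73),(319.5,175),(320,287),(321,351)],[23,23,23,23,23,23],M);print(P.round(1))
d=P[1]-P[4];print(np.degrees(np.arctan2(d[1],d[0])))
for a in(0,1,2,3): 
  t=np.radians(a+1);print(a+1,(P[1]-103.5*np.array([np.cos(t),np.sin(t),0])).round(1))
print(px2w('wrist',[(290,230),(349,230)],23,M).round(1), px2w('wrist',[(291,175),(349,175),(292,287),(350,287)],30,M).round(1))
```

```text
[[612.7 433.2  23. ]
 [605.6 433.   23. ]
 [598.9 432.7  23. ]
 [535.9 428.8  23. ]
 [452.8 425.3  23. ]
 [397.4 422.4  23. ]]
2.887535579205708
1 [502.1 431.2  23. ]
2 [502.2 429.4  23. ]
3 [502.2 427.6  23. ]
4 [502.3 425.8  23. ]
[[496.3 448.1  23. ]
 [498.  406.6  23. ]] [[536.4 447.5  30. ]
 [537.9 409.6  30. ]
 [455.5 445.6  30. ]
 [457.1 403.8  30. ]]
```

```bash
python3 -c "
from h import *
to((501.5,427.5,27),-87.1)"
```

```text
travel [13.6, -0.2, -0.37] dr [-0.6, 0.1, -0.1]
```

Emit:
{"name": "jog_arm", "arguments": {"travel": [[3, -0.2, -0.4], [6, -0.2, -0.4], [9, -0.2, -0.4], [11, -0.2, -0.4], [12.5, -0.2, -0.4], [13, -0.2, -0.4], [13.4, -0.2, -0.4], [13.4, -0.2, -0.4], [13.4, -0.2, -0.4]], "dr": [[-0.6, 0, 0], [-0.6, 0, 0], [-0.6, 0, 0], [-0.6, 0, 0], [-0.6, 0, 0], [-0.6, 0, 0], [-0.6, 0, 0], [-0.6, 0, 0], [-0.6, 0, 0]]}}

```text
t: 9.22
position: [503.4, 429.9, 31.0]
tool_rot: [0.018, 0.707, 0.018, -0.706]
contact_force: [-0.6, 0.4, -0.4]
width: 79.8
```

```bash
python3 -c "
from h import *
to((501.5,427.5,27),-87.1)"
```

```text
travel [0.4, 0.23, 0.2] dr [-0.0, -0.1, 0.0]
```

Emit:
{"name": "jog_arm", "arguments": {"travel": [[0.2, 0.2, 0.2], [0.4, 0.2, 0.2], [0.4, 0.2, 0.2], [0.4, 0.2, 0.2]], "dr": [[0, 0, 0], [0, 0, 0], [0, 0, 0], [0, 0, 0]]}}

```text
t: 9.55
position: [500.7, 428.0, 26.4]
tool_rot: [0.018, 0.707, 0.018, -0.707]
contact_force: [0.7, -0.3, -0.0]
width: 80.1
```

Emit:
{"name": "jog_arm", "arguments": {"travel": [[0, 0, 0], [0, 0, 0], [0, 0, 0], [0, 0, 0], [0, 0, 0], [0, 0, 0], [0, 0, 0], [0, 0, 0]], "dr": [[0, 0, 0], [0, 0, 0], [0, 0, 0], [0, 0, 0], [0, 0, 0], [0, 0, 0], [0, 0, 0], [0, 0, 0]], "hand": 3, "force": 80}}

```text
t: 10.22
position: [501.0, 428.0, 26.4]
tool_rot: [0.018, 0.707, 0.018, -0.707]
contact_force: [0.1, -1.2, 4.4]
width: 38.8
```

Emit:
{"name": "jog_arm", "arguments": {"travel": [[-1, 0, 0], [-3, 0, 0], [-6, 0, 0], [-9, 0, 0], [-13, 0, 0], [-17, 0, 0], [-18, 0, 0], [-18, 0, 0], [-18, 0, 0]], "dr": [[0, 0, 0], [0, 0, 0], [0, 0, 0], [0, 0, 0], [0, 0, 0], [0, 0, 0], [0, 0, 0], [0, 0, 0], [0, 0, 0]]}}

```text
t: 10.97
position: [499.9, 427.5, 205.0]
tool_rot: [-0.018, -0.706, -0.018, 0.707]
contact_force: [-0.1, 0.3, -5.6]
width: 38.9
```

Run:
```python
from h import *
s=bot.get_state();print(s['contact_force'],s['wrist_torque'])
im=shot('wrist','w5.png')
to((440,-172,200),-90)
```

```text
[-0.14630958  0.25258967 -5.64787329] [-0.02690776  0.02595638 -0.04834554]
travel [0.52, 59.5, 8.95] dr [2.9, 0.2, -0.1]
```

View pics/w5.png

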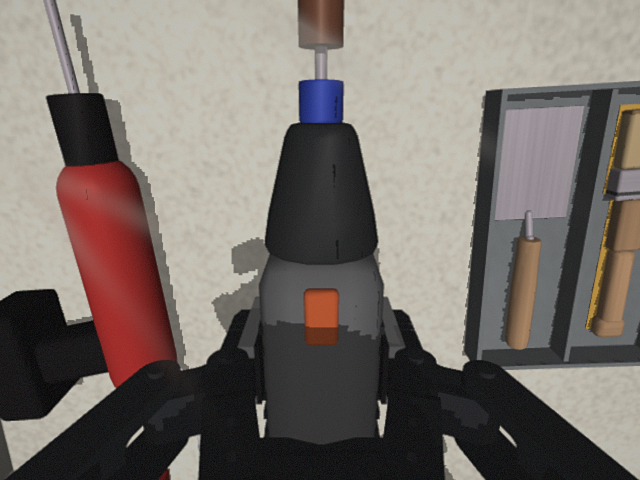

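The tool hangs straight in the jaws. Its sleeve is at x 299–344 with its rear edge at row 48, and the collar is centred at 321. I'll check the pitch.

Run:
```python
from h import *
M=np.load('pics/w5.npy')
for dx in(0,3.4,7):
  P=[(M@[dx,y,-97-.5,1])[:3] for y in(-6.5,0,6.5)]+[(M@[dx,0,-103.5-.5,1])[:3]]
  print(dx,w2px('wrist',P,M).round(1).tolist())
to((440,128,205),-88)
```

```text
0 [[300.4, 48.4], [323.6, 48.4], [346.7, 48.3], [323.6, 22.1]]
3.4 [[301.0, 50.1], [323.5, 50.0], [346.0, 50.0], [323.5, 24.6]]
7 [[301.6, 51.7], [323.4, 51.7], [345.3, 51.7], [323.5, 27.1]]
travel [-0.06, 29.54, 7.42] dr [0.9, 0.2, -0.1]
```

Emit:
{"name": "jog_arm", "arguments": {"travel": [[0, 30, 7], [0, 30, 7], [0, 30, 7], [0, 30, 7], [0, 30, 7], [0, 30, 7], [0, 30, 7], [0, 30, 7], [0, 30, 7], [0, 30, 7]], "dr": [[2.9, 0, 0], [2.9, 0, 0], [2.9, 0, 0], [2.9, 0, 0], [2.9, 0, 0], [2.9, 0, 0], [2.9, 0, 0], [2.9, 0, 0], [2.9, 0, 0], [2.9, 0, 0]]}}

```text
t: 11.85
position: [444.0, 123.6, 203.7]
tool_rot: [0.001, -0.705, 0.001, 0.709]
contact_force: [0.3, 0.6, -5.7]
width: 39.1
```

```bash
python3 -c "
from h import *
to((420,-172,200),-90)"
```

```text
travel [0.39, 29.56, 2.33] dr [-0.1, 0.3, -0.0]
```

Emit:
{"name": "jog_arm", "arguments": {"travel": [[0.4, 25.5, -4], [0.4, 25.5, -4], [0.4, 25.5, -4], [0.4, 25.5, -4], [0.4, 25.5, -4], [0.4, 25.5, -4], [0.4, 25.5, -4], [0.4, 25.5, -4], [0.4, 25.5, -4]], "dr": [[0, 0, 0], [0, 0, 0], [0, 0, 0], [0, 0, 0], [0, 0, 0], [0, 0, 0], [0, 0, 0], [0, 0, 0], [0, 0, 0]]}}

```text
t: 12.6
position: [485.9, -129.5, 200.5]
tool_rot: [0.001, -0.706, -0.001, 0.708]
contact_force: [0.1, 1.2, -5.2]
width: 39.2
```

Run:
```python
from h import *
s=bot.get_state();print(s['position'],s['t'])
im=shot('wrist','w6.png')
M=np.load('pics/w6.npy');print(w2px('wrist',[(608,-172,88)],M))
```

```text
[ 485.85092225 -129.5400247   200.47666904] 12.6
[[402.45903846  25.88594091]]
```

View pics/w6.png

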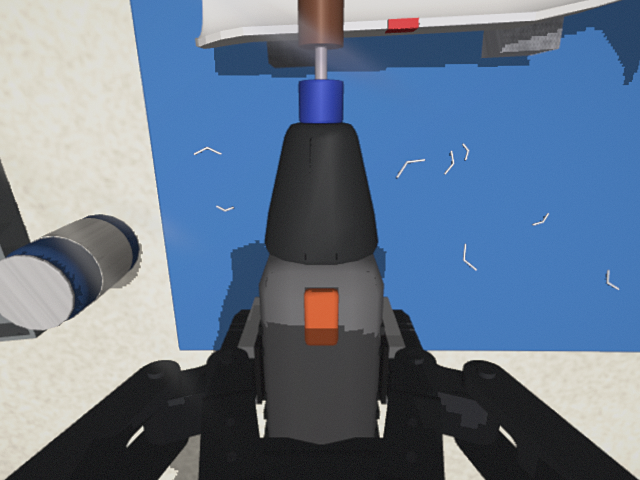

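The wrist view shows the red mark at (387–419, 18–32), close to the predicted (402,26). The edge tilts slightly to the right-up.

Run:
```python
from h import *
M=np.load('pics/w6.npy')
im=cv2.imread('pics/w6.png');hsv=cv2.cvtColor(im,cv2.COLOR_BGR2HSV)
m=((hsv[...,0]<8)|(hsv[...,0]>172))&(hsv[...,1]>150)&(hsv[...,2]>120);m[45:]=0;m[:,:370]=0
ys,xs=np.where(m);r=cv2.minAreaRect(np.c_[xs,ys].astype(np.float32));print(r,xs.min(),xs.max(),ys.min(),ys.max())
for c in (388,395,402,410,417): print(c,np.where(m[:,c])[0][[0,-1]])
print(px2w('wrist',[(xs.mean(),ys.mean())],88,M),px2w('wrist',cv2.boxPoints(r),88,M).round(1).tolist())
L=[]
for c in range(350,470,6):
    col=hsv[:60,c]; w=np.where((col[:,1]<110)&(col[:,2]>100))[0]
    L.append((c,w.max() if len(w) else -1))
print(L)
# top camera edges
im=cv2.imread('pics/top0.png');cv2.imwrite('pics/c2.png',cv2.resize(im[150:250,370:570],None,fx=4,fy=4,interpolation=cv2.INTER_CUBIC))
```

```text
((403.0, 23.0), (10.0, 28.0), 90.0) 389 417 18 28Traceback (most recent call last):
  File "<stdin>", line 6, in <module>
IndexError: index 0 is out of bounds for axis 0 with size 0
```

Run:
```python
from h import *
M=np.load('pics/w6.npy')
im=cv2.imread('pics/w6.png');hsv=cv2.cvtColor(im,cv2.COLOR_BGR2HSV)
m=((hsv[...,0]<8)|(hsv[...,0]>172))&(hsv[...,1]>110)&(hsv[...,2]>80);m[45:]=0;m[:,:370]=0
ys,xs=np.where(m);r=cv2.minAreaRect(np.c_[xs,ys].astype(np.float32))
for c in (390,396,402,410,416): print(c,np.where(m[:,c])[0][[0,-1]])
print(px2w('wrist',[(xs.mean(),ys.mean())],88,M),xs.min(),xs.max())
L=[]
for c in range(350,500,6):
    b=np.where(hsv[:60,c,2]<0)[0]; col=hsv[:60,c]; w=np.where((col[:,1]<90)&(col[:,2]>110))[0]
    if len(w): L.append((c,int(w.max())))
print(L)
q=[p for p in L if not 380<p[0]<425]
A=px2w('wrist',q,86,M); k=np.polyfit(A[:,1],A[:,0],1);print('edge',A[:,:2].round(1).tolist(),'dx/dy',k, np.degrees(np.arctan(k[0])))
```

```text
390 [19 29]
396 [19 28]
402 [19 28]
410 [18 28]
416 [18 28]
[[ 609.12228202 -172.13474178   88.        ]] 388 418
[(350, 30), (356, 30), (362, 29), (368, 29), (374, 29), (380, 28), (386, 28), (392, 18), (398, 18), (404, 17), (410, 17), (416, 17), (422, 26), (428, 26), (434, 26), (440, 25), (446, 25), (452, 25), (458, 24), (464, 24), (470, 24), (476, 24), (482, 23), (488, 23), (494, 22)]
edge [[606.5, -144.2], [606.5, -147.5], [607.0, -150.7], [606.9, -153.9], [606.9, -157.2], [607.4, -160.4], [608.2, -186.1], [608.2, -189.3], [608.6, -192.4], [608.6, -195.6], [608.6, -198.8], [609.0, -202.0], [609.0, -205.2], [609.0, -208.4], [609.0, -211.6], [609.4, -214.7], [609.4, -217.9], [609.8, -221.0]] dx/dy [-3.99407030e-02  6.00776591e+02] -2.2872179935126122
```

```bash
python3 -c "
from h import *
to((504.8,-176.2,140),-87.7)"
```

```text
travel [6.05, 4.76, -1.94] dr [-2.3, 0.2, 0.1]
```

Emit:
{"name": "jog_arm", "arguments": {"travel": [[0, 2, -1], [0, 3.5, -1.5], [0, 4.8, -1.9], [2, 4.8, -1.9], [4, 4.8, -1.9], [5.5, 4.8, -1.9], [6, 4.8, -1.9], [6, 4.8, -1.9], [6, 4.8, -1.9]], "dr": [[-1, 0, 0], [-2, 0, 0], [-2.3, 0.2, 0], [-2.3, 0.2, 0], [-2.3, 0.2, 0], [-2.3, 0.2, 0], [-2.3, 0.2, 0], [-2.3, 0.2, 0], [-2.3, 0.2, 0]]}}

```text
t: 13.4
position: [505.4, -177.0, 142.0]
tool_rot: [0.015, 0.708, 0.015, -0.706]
contact_force: [-0.2, -0.5, -5.5]
width: 38.8
```

```bash
python3 -c "
from h import *
print(bot.get_state()['position']);to((504.8,-176.2,107),-87.7)"
```

```text
[ 505.38473744 -177.02234989  142.03614759]
travel [3.5, -0.08, 0.07] dr [0.1, -0.2, 0.0]
```

Emit:
{"name": "jog_arm", "arguments": {"travel": [[0.7, -0.1, 0], [1.4, -0.1, 0], [2.1, -0.1, 0.1], [2.8, -0.1, 0.1], [3.2, -0.1, 0.1], [3.3, -0.1, 0.1], [3.3, -0.1, 0.1], [3.3, -0.1, 0.1], [3.3, -0.1, 0.1]], "dr": [[0, 0, 0], [0, 0, 0], [0, -0.2, 0], [0, -0.2, 0], [0, -0.2, 0], [0, -0.2, 0], [0, -0.2, 0], [0, -0.2, 0], [0, -0.2, 0]]}}

```text
t: 14.15
position: [504.6, -177.5, 109.2]
tool_rot: [0.014, 0.707, 0.014, -0.707]
contact_force: [0.7, -0.3, -5.6]
width: 38.8
```

Run:
```python
from h import *
s=bot.get_state();print(s['position'],s['contact_force'],np.round(T(s)[:3,:3],3))
to((504.8,-176.2,107),-87.7)
a=shot('top','t7.png');b=shot('scene','s7.png');w=shot('wrist','w7.png')
c=lambda i,x,y,w,h:cv2.resize(i[y:y+h,x:x+w],(400,300),interpolation=cv2.INTER_CUBIC)
cv2.imwrite('pics/m7.png',np.vstack([np.hstack([c(a,400,180,133,100),c(b,120,150,133,100)]),np.hstack([c(w,0,0,640,480),c(w,220,0,200,150)])])[:,:,::-1])
M=T(s);S=(M@[3.4,0,-104.3,1])[:3];print('sleeve est',S)
print(w2px('top',[S,(609,-172,88)]),w2px('scene',[S,(609,-172,88)]))
```

```text
[ 504.5564432  -177.48966095  109.18700708] [ 0.65719267 -0.3247257  -5.59578366] [[ 0.     0.04  -0.999]
 [-0.    -0.999 -0.04 ]
 [-1.     0.    -0.   ]]
travel [0.22, -0.13, -0.03] dr [0.0, -0.0, -0.0]
sleeve est [ 608.77284138 -173.27595806  105.83483502]
[[470.67350716 217.34671318]
 [466.32917654 219.40467195]] [[196.0702593  206.00643352]
 [198.26770679 212.73649185]]
```

View pics/m7.png

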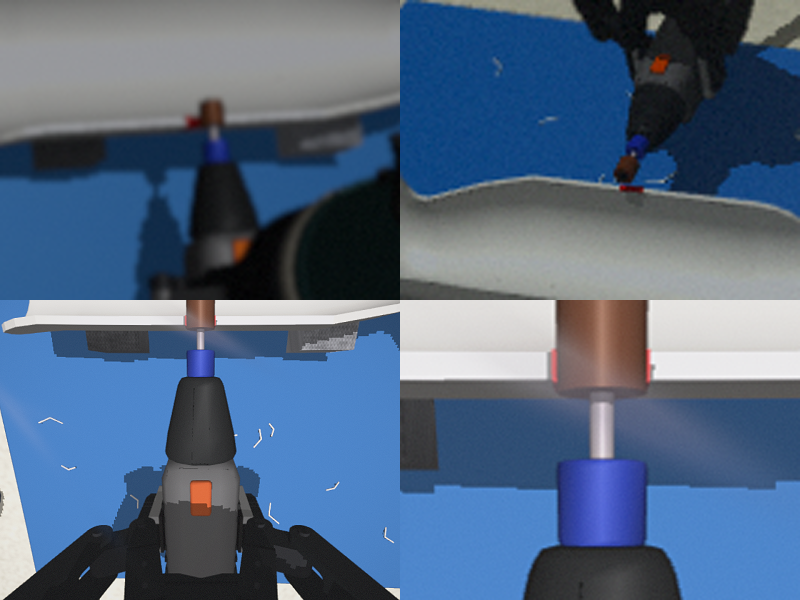

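The bottom crops show the edge running exactly crosswise to the tool. The red mark shows equally on both sides of the sleeve: mark 548–653, sleeve 555–649 in the crop. The top and scene crops agree, with a visible gap. Next I'll check fore/aft and height.

Run:
```python
from h import *
M=np.load('pics/w7.npy'); k=200/400
f=lambda x,y:(220+(x-400)*k,(y-300)*k)
e=px2w('wrist',[f(600,351),f(600,378)],88,M);print('edge in/out',e.round(1))
print('mark ends',px2w('wrist',[f(549,365),f(653,365)],88,M).round(1))
s=px2w('wrist',[f(557,392),f(602,394),f(648,392)],M[2,3]-3.4,M);print('sleeve rear',s.round(1), 'width',np.linalg.norm(s[2]-s[0]))
# top view sleeve: crop px
g=lambda x,y:(400+x/3,180+y/3)
print('top sleeve',px2w('top',[g(211,111)],105,None).round(1))
print('top mark left end',px2w('top',[g(186,122)],88).round(1))
h=lambda x,y:(120+(x-400)/3,150+y/3)
print('scene sleeve',px2w('scene',[h(626,168)],105).round(1),'mark',px2w('scene',[h(631,188)],88).round(1))
```

```text
edge in/out [[ 611.4 -172.1   88. ]
 [ 607.5 -172.2   88. ]]
mark ends [[ 609.  -163.8   88. ]
 [ 609.7 -180.8   88. ]]
sleeve rear [[ 602.8 -166.3  105.9]
 [ 602.8 -172.8  105.9]
 [ 603.3 -179.4  105.9]] width 13.123832338649008
top sleeve [[ 609.5 -173.   105. ]]
top mark left end [[ 607.  -164.6   88. ]]
scene sleeve [[ 608.2 -175.2  105. ]] mark [[ 609.3 -174.6   88. ]]
```

Horizontally it is within 1 mm. The gap is now about 11 mm, so I'll lower it by 1.5 mm, settle and hand in.

Emit:
{"name": "jog_arm", "arguments": {"travel": [[0.07, 0, 0], [0.15, 0, 0], [0.15, 0, 0], [0.15, 0, 0], [0.15, 0, 0], [0.15, 0, 0], [0.15, 0, 0], [0.15, 0, 0]], "dr": [[0, 0, 0], [0, 0, 0], [0, 0, 0], [0, 0, 0], [0, 0, 0], [0, 0, 0], [0, 0, 0], [0, 0, 0]]}}

```text
t: 14.97
position: [504.3, -177.3, 107.5]
tool_rot: [-0.014, -0.707, -0.014, 0.707]
contact_force: [0.3, 0.4, -4.6]
width: 39.3
```

Run:
```python
from h import *
s=bot.get_state();print(s['t'],s['position'],s['contact_force'],s['width'],abs(s['joint_vel']).max())
print(finish_job())
```

```text
14.9667 [ 504.32783428 -177.29936323  107.46802002] [ 0.33200735  0.40972279 -4.63597128] 39.26788565875778 0.002118326699216881
the job is handed in; nothing more can be done
None
```

The brush is in the tray's free compartment and the rotary tool is held over the red mark. I handed the job in at t ≈ 15 s; it reported no verdict.

- **Brush:** It lies flat on its yellow outline, bristles at the outline's wide end, and is released. The wrist view put it within about 2 mm and 1° of the outline. A thin yellow strip showed along one side of the handle.
- **Rotary tool:** I carried it about 200 mm up and it is gripped at 80 N, level and still. The sleeve is within about 1 mm of the red mark's middle, square across the edge, with the tool's body outside the shell.
- **Height:** The gap under the sleeve is about 9–10 mm, worked out from the arm's height. I took no picture after the final 1.5 mm lowering.
- **Camera agreement:** The top and wrist views agreed on the sleeve's position to about 1 mm. The scene camera put it about 2–3 mm further along the edge, but it saw the mark shifted by about the same amount.
- **Forces and other items:** The highest contact reading was 12 N, when setting the brush down. During the carry and at the end it read only the tool's weight, so no contact with the shell or tray showed. I did not touch the spatula, tin, hammer or glove box, but took no separate last picture of them.

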